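# Clip a vial into the mixer and set its push-and-turn selector

## Robot

A 6-joint arm with a two-finger parallel gripper is mounted at the origin on a cart in front of the work surface, level with it; the furniture and walls round the work are solid. World frame = base frame: x ahead of the robot, y to its left, z up, the work surface at z = 0. Lengths are in m, angles in rad, forces in N, time in s.
With the tool pointing down it reaches from about 0.3 to 0.875 m from the base axis. Payload 6.4 kg.
Tool frame: the origin (TCP) lies at the very end of the fingers, on their centre line; the grasp point (between the pads) lies 19 mm behind it; z points along the fingers, y is the line along which they close (so a half turn about z gives the same grasp; the last joint's range is limited). The gripper opens to 85 mm and grips with 20 to 120 N. Pads are 22 mm wide; open, the fingers measure 114 mm over their backs; the gripper's body (76 mm by 85 mm) begins 54 mm behind the grasp point. The pads swing forward as they close: fully open they stand 13 mm farther back than shut.
Start: joints at [-1.375, 0.181, 1.607, -0, 1.354, -0.206], TCP at [0.225, -0.529, 0.231] pointing down, gripper open.
Joint ranges: [-2.99, 2.99], [-0.89, 2.07], [0.3, 2.58], [-1.14, 4.28], [0, 2.63], [-3.12, 3.12]. Speed limits (rad/s): [2.57, 2.57, 3.01, 3.14, 3.14, 3.14].

## Interface

Orientations are given as a unit quaternion [w, x, y, z].
In Python, from bench import ctrl, optics gives the robot as it stands (ctrl), with the cameras (optics).
- The arm moves only by the shell command python3 jog.py FILE, which reads ROWS from the file FILE. ROWS is a JSON list of rows, 1 to 10 of them, each an object with the fields trans (a list: dx, dy, dz in m), r (a list: a rotation vector rx, ry, rz in rad), finger_gap (the opening from 0.0 (shut) to 1.0 (fully open)); a field left out counts as zero (the opening has to be given); each row is the pose to reach, as a shift and turn from the pose commanded when the command began, along the tool's axes at that moment; what a row does not reach only later rows make up. A row lasts 1/8 s, in which the tool goes at most 0.0625 m and 0.188 rad, less where a joint would pass 70% of its speed; a pose out of reach is approached as far as the arm can. The fingers move at their own pace and stop on an object; the grip force is fixed at half the most. Time passes only in rows, so rows that do not move let the fingers close. It prints the time, the measured TCP pose, the force, the opening and the grip force at its end. Input that does not fit is refused with a message, and nothing moves.
- ctrl.get_obs(): the state, without advancing time (a new reading comes with each control period).
- optics.camera(name): name is "side" or "top"; returns the picture (400x640x3 uint8, blue, green, red); there is no depth.
- optics.camera_params(name): a dict with "fovy" (degrees; the focal length in pixels is half the picture's height over the tangent of half this angle, whatever the lens; pixels are square), "cx", "cy" (the principal point, pixels), "view" (4x4, takes a point from world to camera coordinates). Camera axes: x right, y up, looking along -z (the intrinsics and any distortion apply to the point x, -y, -z); pixel columns grow to the right and rows downward; lengths in m; the calibration is good to about 2 mm. A picture is of the moment at which its call begins. camera_params takes no time and is no camera call.
- ctrl.hand_in(): hands the job in; it is judged then, once.
The state is a dict: "time_s": time; "q": joint angles; "dq": joint speeds; "joint_efforts": joint torques, N m; "eef_pos": TCP position; "eef_rot": TCP orientation; "wrist_force": force on the tool from outside, world axes, zero at the start; "torque": the same for the moment, N m; "opening": opening from 0.0 (shut) to 1.0 (fully open); "grasp_force": force on a finger pad.
Only numpy, scipy, OpenCV 4.12 (cv2) and the standard library are available. Lean on these libraries where they do the work, as an engineer would, in place of code of your own. Each camera call takes 0.05 s, during which the arm holds its last target. There are 200 camera calls.

## Task

Take the tall vial and push it upright all the way down into the sprung clip on the vial mixer, and let go so that the jaw holds it. Then start the mixer: push its selector knob down to free it, turn it clockwise (seen from above) until it finds its run catch, and leave it sprung fully back up there. Leave the other things on the table where they are.

Things in the scene. Friction and masses are not known exactly. Their poses are not given: they have to be found in the camera images.
- mixer: White box-shaped vial mixer fixed to the table, 120 (x) x 230 (y) x 45 mm; origin at the centre of its underside, z up. On its deck (z = 45 mm) stand the selector knob, on the axis x = 0, y = -65 mm, and the clip, round the axis x = 0, y = +65 mm. Both are used from above.
- clip_seat (a point): Centre of the rubber pad in the clip, 47 mm above the table, where the centre of the vial's underside belongs; axes as the mixer's. Behind it (+x) two fixed polished steel cheeks form a V, 30 mm high with flared tops, with 1.8 mm to spare round a vial standing exactly here; in front (-x) stands the sprung jaw. The sides (+y and -y) are open.
- clip_jaw: Sprung steel jaw of the clip, 20 mm wide, 30 mm above the deck; origin on the deck, 19.5 mm in front (-x) of the seat's axis when empty. It slides to -x, at most 9 mm. Empty, its nose, 12 mm up, stands 4 mm inside the vial's outline. The vial's foot coming straight down on its flared lip pushes it open with about 4 to 12 N; it then presses the vial on the cheeks with about 4.5 N.
- vial_dark: The tall vial: dark glass with a pale cap, 31 mm in diameter, 62 mm tall, about 60 g; origin at the centre of its underside, z up. It stands on the table. Seated in the clip, its upper 30 mm stands above the jaws, so it is best held in the upper half.
- knob_grip (a point): Point on the knob's axis, 22 mm above its round skirt (58 mm across) and 6 mm below the top of its grip bar, 85 mm above the table while up; x along the bar to its pointer end (white line), z up; moves with the knob. Bar 44 mm long, 12 wide, 28 tall. At off the bar is parallel to the mixer's x, pointer at the off mark at the back (+x).
- selector (a joint): Knob angle (rad), 0 at off, clockwise from above positive, at most 1.9. Locked while up at off; free to turn either way when pushed down over 6 mm. The run catch is a gap in a hidden gate, somewhere from 0.7 to 1.2, unmarked, different each time: there a knob that is not held down springs up and locks, with about 0.05 rad of play. Held down, by push or firm grip, it passes the catch.
- selector_press (a joint): How far the knob is down (m): 0 fully up, 0.009 fully down; spring 4 N at the start, about 10 N fully down. Between off and the catch, and beyond the catch, a knob that is let go rises only to about 0.006, where it rests under the hidden gate and stays at its angle; it still turns with little friction there.
- copper_cap_vial_1: Bystander: small vial, 25 mm in diameter, 44 mm tall; origin at the centre of its underside.
- tape_roll_1: Bystander: roll of tape standing on end, 45 mm in diameter, 48 mm tall; origin at the centre of its underside.
- tape_roll_4: Bystander: roll of tape standing on end, 45 mm in diameter, 50 mm tall; origin at the centre of its underside.
- tablet_box_1: Bystander: medicine box lying flat, 71 x 105 x 24 mm; origin at the centre of its underside.
- blister_1: Bystander: flat blister strip, 42 x 95 x 5 mm; origin at the centre of its underside.

How it is judged:
On the way, in this order (a step that is already met when the one before it is completed fails the run):
1. the tall vial stands fully down in the clip, held by the jaw and let go, while the selector is still up at off (horizontal distance between vial_dark and clip_seat below 0.005 m and z of vial_dark in the frame of clip_seat between -0.004 and 0.004 m and angle between vial_dark's own z axis and vertical below 0.1 rad and contact force between clip_jaw and vial_dark above 1.5 N and contact force between the fingers and vial_dark below 0.1 N and value of joint selector_press below 0.002 m and value of joint selector below 0.2 rad), for 0.3 s.
2. the selector knob is pushed down (value of joint selector_press above 0.0055 m), for 0.1 s.
3. the selector knob has sprung up in the run catch (value of joint selector_press below 0.002 m and value of joint selector above 0.5 rad), for 0.3 s.
At the end, for the whole second after the job is handed in: The tall vial stands upright (within 0.1 rad) on the clip's pad, within 5 mm of its centre and 4 mm of its height, at rest, with the jaw pressing on it; the selector knob is up again (less than 2 mm down) in the run catch, clockwise of off (over 0.5 rad) (all of step 3 and horizontal distance between vial_dark and clip_seat below 0.005 m and z of vial_dark in the frame of clip_seat between -0.004 and 0.004 m and angle between vial_dark's own z axis and vertical below 0.1 rad and contact force between clip_jaw and vial_dark above 1.5 N and contact force between the fingers and vial_dark below 0.1 N and linear speed of vial_dark below 0.02 m/s); the robot touches nothing.
It fails at once if the small vial is moved by more than 30 mm (distance of copper_cap_vial_1 from where it was at the start of the episode above 0.03 m).
It fails at once if the tape roll is moved by more than 30 mm (distance of tape_roll_1 from where it was at the start of the episode above 0.03 m).
It fails at once if the second tape roll is moved by more than 30 mm (distance of tape_roll_4 from where it was at the start of the episode above 0.03 m).
It fails at once if the tablet box is moved by more than 30 mm (distance of tablet_box_1 from where it was at the start of the episode above 0.03 m).
It fails at once if the blister strip is moved by more than 30 mm (distance of blister_1 from where it was at the start of the episode above 0.03 m).
It also fails if it takes over 58 s, if anything falls off the work surface, if the arm or the gripper's body presses on something with over 40 N, if the wrist force passes 120 N, or if a joint passes its speed limit or range.

## Working session

There is one attempt and no reset: what is moved stays moved. The work goes in short steps, Python scripts to look and compute and a shell command to move; the robot and the scene stay as the last step left them, time stands still between calls to the robot, and variables do not carry over. Pictures are saved under pics/ and viewed, at most 10 in all, crops included, and the job is handed in when it is done.

```bash
mkdir -p pics; ls
python3 - <<'E'
from bench import ctrl, optics
import cv2,numpy as np
for n in("top","side"):
    cv2.imwrite(f"pics/{n}0.png",optics.camera(n)); p=optics.camera_params(n); print(n,{k:(np.round(v,4).tolist() if k=='view' else v) for k,v in p.items()})
o=ctrl.get_obs(); print({k:np.round(v,4).tolist() for k,v in o.items()})
E
```

```text
bench.py
jog.py
pics
top {'fovy': 54.52645018049636, 'cx': 323.5740160593625, 'cy': 201.84073347301492, 'view': [[-0.0223, -0.9997, 0.002, -0.0216], [0.9803, -0.0215, 0.1964, -0.5508], [-0.1963, 0.0063, 0.9805, -1.0443], [0.0, 0.0, 0.0, 1.0]]}
side {'fovy': 46.758339803392474, 'cx': 320.7013923322575, 'cy': 201.22275089309696, 'view': [[0.9999, -0.0123, -0.0071, -0.5122], [0.0132, 0.6195, 0.7849, -0.0597], [-0.0053, -0.7849, 0.6196, -1.4859], [0.0, 0.0, 0.0, 1.0]]}
{'time_s': 0.1, 'q': [-1.3753, 0.1815, 1.6079, -0.0, 1.3538, -0.2063], 'dq': [-0.0005, -0.0005, -0.0017, 0.0007, -0.0034, 0.0003], 'joint_efforts': [0.0011, -44.5879, -35.224, -0.0003, 0.0042, 0.0], 'eef_pos': [0.2248, -0.5287, 0.2305], 'eef_rot': [-0.0008, 0.9799, 0.1996, 0.0], 'wrist_force': [-0.4279, 0.0295, -0.4025], 'torque': [0.0379, -0.0076, -0.0228], 'grasp_force': 0.0, 'opening': 0.9987}
```

View pics/top0.png

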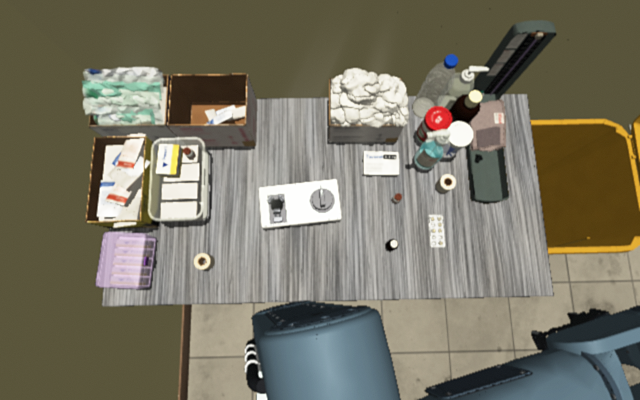

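View pics/side0.png

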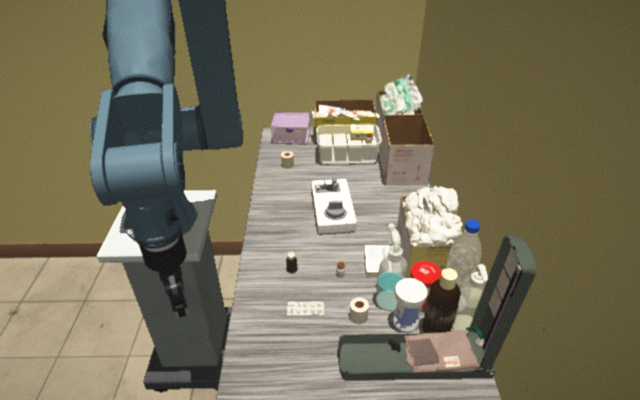

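The top view shows the mixer at about (300,204), with the clip at (278,207) and the knob at (321,199). The tall vial is at (392,244), and in the side view at (291,262). I'll take upscaled crops and first ray measurements.

```bash
cat > h.py <<'E'
import numpy as np,cv2
from bench import ctrl, optics
def cam(n):
    p=optics.camera_params(n); V=np.array(p["view"]); f=200/np.tan(np.radians(p["fovy"]/2)); return V,f,p["cx"],p["cy"]
def ray(n,u,v):
    V,f,cx,cy=cam(n); d=V[:3,:3].T@np.array([(u-cx)/f,-(v-cy)/f,-1]); return -V[:3,:3].T@V[:3,3],d
def onz(n,u,v,z):
    o,d=ray(n,u,v); return o+d*(z-o[2])/d[2]
def proj(n,P):
    V,f,cx,cy=cam(n); c=V[:3,:3]@np.array(P)+V[:3,3]; return np.array([cx-f*c[0]/c[2],cy+f*c[1]/c[2]])
def tri(uvt,uvs):
    A=[];b=[]
    for n,uv in(("top",uvt),("side",uvs)):
        o,d=ray(n,*uv); d/=np.linalg.norm(d); M=np.eye(3)-np.outer(d,d); A.append(M); b.append(M@o)
    A=np.vstack(A);b=np.hstack(b); x=np.linalg.lstsq(A,b,rcond=None)[0]; return x,np.linalg.norm(A@x-b)
E
python3 - <<'E'
from h import *
t=cv2.imread("pics/top0.png");s=cv2.imread("pics/side0.png")
def crop(im,x,y,w,h,k): return cv2.resize(im[y:y+h,x:x+w],None,fx=k,fy=k,interpolation=cv2.INTER_CUBIC)
a=np.zeros((600,800,3),np.uint8)
a[:360,:560]=crop(t,255,175,93,60,6)[:360,:558].repeat(1,0) if 0 else cv2.resize(crop(t,255,175,93,60,6),(560,360))
a[:240,560:800]=crop(t,372,224,40,40,6)
a[360:600,560:800]=crop(s,271,242,40,40,6)
a[360:600,0:240]=0
cv2.imwrite("pics/c1.png",a)
b=np.zeros((560,480,3),np.uint8); b[:]=crop(s,300,170,60,70,8)
cv2.imwrite("pics/c2.png",b)
# deck by white mask
for n,im,seed in(("top",t,(300,190)),("side",s,(340,225))):
    m=(im.min(2)>200).astype(np.uint8); k,l,st,c=cv2.connectedComponentsWithStats(m)
    for i in range(1,k):
        x,y,w,h,A=st[i]
        if A>300: print(n,st[i])
    i=l[seed[1],seed[0]]; 
    if i:
        cn=max(cv2.findContours((l==i).astype(np.uint8),cv2.RETR_EXTERNAL,cv2.CHAIN_APPROX_NONE)[0],key=len)
        w=np.array([onz(n,*p[0],.045)[:2] for p in cn],np.float32); print(n,cv2.minAreaRect(w))
E
```

```text
top [342  69  34  27 537]
top [365  75  43  31 608]
top [340  93  56  26 523]
top [206 106  39  18 405]
top [428 121  45  25 582]
top [  97  138   47   83 2259]
top [156 144  17  30 374]
top [364 151  35  24 723]
top [164 163  35  18 333]
top [ 259  179   83   49 2299]
top [162 183  35  16 523]
top [161 202  40  18 592]
top [429 215  16  32 347]
top [114 237  31  49 494]
top ((0.5515552759170532, 0.03548917919397354), (0.11835882067680359, 0.22730115056037903), 5.013434410095215)
side [ 312  179   45   47 1127]
side [ 404  187   58   56 1802]
side [ 97 207  44  50 906]
side [365 245  37  27 524]
side [396 278  31  25 587]
side [287 302  37  13 342]
```

View pics/c1.png

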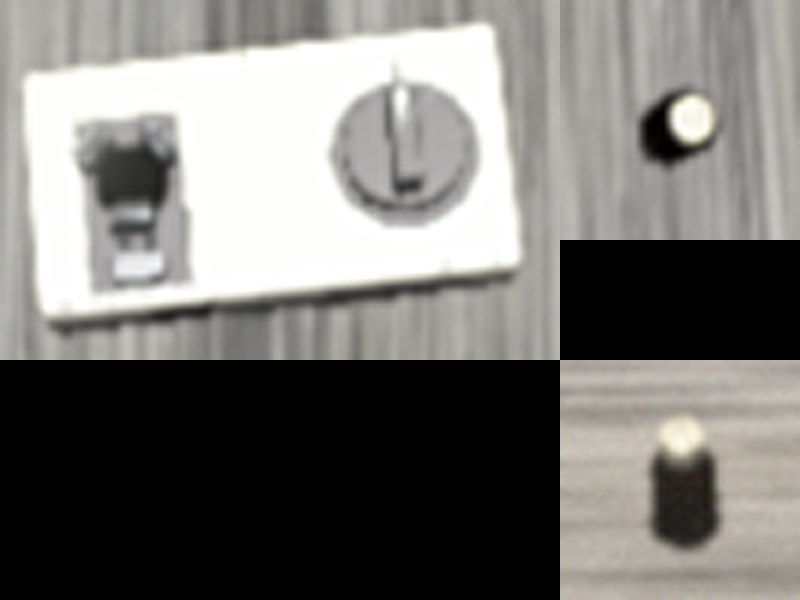

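View pics/c2.png

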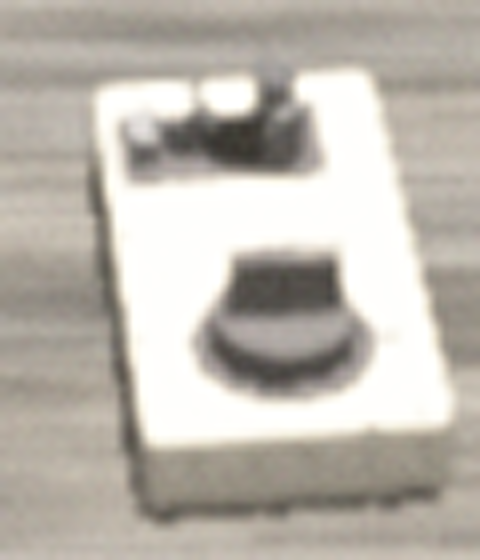

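The vial's pale cap is at about (393.4,243.1) in the top view and (291,254.4) in the side view. The mixer is yawed about +5°, with the knob bar along its x and the clip jaw facing the robot. Next I'll refine both with masks in the two views.

Run:
```python
from h import *
t=cv2.imread("pics/top0.png");s=cv2.imread("pics/side0.png")
def cen(im,x0,y0,x1,y1,fn):
    g=cv2.resize(im[y0:y1,x0:x1],None,fx=8,fy=8,interpolation=cv2.INTER_CUBIC); m=fn(g.astype(int)).astype(np.uint8)
    k,l,st,c=cv2.connectedComponentsWithStats(m); i=1+st[1:,4].argmax(); 
    return (c[i]+.5)/8-.5+[x0,y0], st[i]/8, (l==i).astype(np.uint8)
a,sa,_=cen(t,384,236,402,252,lambda g:(g.min(2)>120)&(g[...,0]<g[...,2]-12))
b,sb,_=cen(s,283,247,300,262,lambda g:(g.min(2)>150)&(g[...,0]<g[...,2]-12))
print("cap",a,sa,b,sb); x,e=tri(a,b); print(x,e,onz("top",*a,.062),onz("side",*b,.062))
# dark hull of vial in each view
for n,im,bx in(("top",t,(374,230,402,256)),("side",s,(280,250,304,276))):
    c,st,_=cen(im,*bx,lambda g:g.max(2)<75); print("dark",n,c,st)
for n,im,bx,th in(("top",t,(252,172,350,236),200),("side",s,(305,172,364,232),215)):
    c,st,m=cen(im,*bx,lambda g:g.min(2)>th)
    cn=max(cv2.findContours(m,cv2.RETR_EXTERNAL,cv2.CHAIN_APPROX_NONE)[0],key=len)
    w=np.array([onz(n,(p[0][0]+.5)/8-.5+bx[0],(p[0][1]+.5)/8-.5+bx[1],.045)[:2] for p in cn],np.float32)
    h=cv2.convexHull(w); r=cv2.minAreaRect(w); print(n,r)
```

```text
cap [394.13205882 243.05098039] [  6.375   3.625   8.      8.25  318.75 ] [291.03973019 254.77962414] [   0.       3.75    17.      11.25  1001.875]
[ 0.42860006 -0.22599861  0.05932366] 0.0005188257759620317 [ 0.42872864 -0.22545324  0.062     ] [ 0.42846707 -0.22876502  0.062     ]
dark top [388.74555755 246.26296763] [ 11.5     9.75   11.25   11.875 434.375]
dark side [291.32518947 265.3069593 ] [  6.75    8.25   10.25   14.75  981.375]
top ((0.551914393901825, 0.03554003685712814), (0.11967288702726364, 0.22923091053962708), 5.14159631729126)Traceback (most recent call last):
  File "<stdin>", line 16, in <module>
  File "h.py", line 8, in onz
    o,d=ray(n,u,v); return o+d*(z-o[2])/d[2]
        ~~~^^^^^^^
  File "h.py", line 6, in ray
    V,f,cx,cy=cam(n); d=V[:3,:3].T@np.array([(u-cx)/f,-(v-cy)/f,-1]); return -V[:3,:3].T@V[:3,3],d
              ~~~^^^
  File "h.py", line 4, in cam
    p=optics.camera_params(n); V=np.array(p["view"]); f=200/np.tan(np.radians(p["fovy"]/2)); return V,f,p["cx"],p["cy"]
ValueError: time passes only in moves, steps and waits
```

```bash
python3 - <<'E'
import re
s=open('h.py').read().replace("def cam(n):","import functools\n@functools.lru_cache\ndef cam(n):")
s+='''
from scipy.spatial.transform import Rotation as R
def go(P,yaw):
    o=ctrl.get_obs(); q=o["eef_rot"]; r=R.from_quat([q[1],q[2],q[3],q[0]])
    T=R.from_matrix(np.array([[np.cos(yaw),np.sin(yaw),0],[np.sin(yaw),-np.cos(yaw),0],[0,0,-1]]))
    print("t",o["time_s"],"shift",np.round(r.inv().apply(np.array(P)-o["eef_pos"]),4),"rotvec",np.round((r.inv()*T).as_rotvec(),4))
MIX=np.array([.5519,.0355]);YAW=np.radians(5.14)
def mix(x,y,z): c,s=np.cos(YAW),np.sin(YAW); return np.array([MIX[0]+c*x-s*y,MIX[1]+s*x+c*y,z])
'''
open('h.py','w').write(s)
E
python3 - <<'E'
from h import *
s=cv2.imread("pics/side0.png"); bx=(305,172,364,232)
g=cv2.resize(s[bx[1]:bx[3],bx[0]:bx[2]],None,fx=8,fy=8,interpolation=cv2.INTER_CUBIC)
m=(g.min(2)>215).astype(np.uint8); cn=max(cv2.findContours(m,cv2.RETR_EXTERNAL,cv2.CHAIN_APPROX_NONE)[0],key=len)
w=np.array([onz("side",(p[0][0]+.5)/8-.5+bx[0],(p[0][1]+.5)/8-.5+bx[1],.045)[:2] for p in cn],np.float32); print(cv2.minAreaRect(w))
print(mix(0,.065,.047),mix(0,-.065,.085))
go([.4287,-.2254,.12],YAW)
E
```

```text
((0.5515022277832031, 0.03307957202196121), (0.11955555528402328, 0.23269890248775482), 5.266942977905273)
[0.54607667 0.10023862 0.047     ] [ 0.55772333 -0.02923862  0.085     ]
t 0.1 shift [ 0.3063 -0.1992  0.1109] rotvec [-1.600e-03 -1.000e-04  3.121e-01]
```

```bash
echo '[{"trans":[0.306, -0.199, 0.06], "r":[-0.0016, 0, 0.312], "finger_gap":1}, {"trans":[0.306, -0.199, 0.06], "r":[-0.0016, 0, 0.312], "finger_gap":1}, {"trans":[0.306, -0.199, 0.06], "r":[-0.0016, 0, 0.312], "finger_gap":1}, {"trans":[0.306, -0.199, 0.06], "r":[-0.0016, 0, 0.312], "finger_gap":1}, {"trans":[0.306, -0.199, 0.06], "r":[-0.0016, 0, 0.312], "finger_gap":1}, {"trans":[0.306, -0.199, 0.06], "r":[-0.0016, 0, 0.312], "finger_gap":1}, {"trans":[0.306, -0.199, 0.06], "r":[-0.0016, 0, 0.312], "finger_gap":1}, {"trans":[0.306, -0.199, 0.111], "r":[-0.0016, 0, 0.312], "finger_gap":0.8}, {"trans":[0.306, -0.199, 0.111], "r":[-0.0016, 0, 0.312], "finger_gap":0.8}]' > mv.in && python3 jog.py mv.in
python3 - <<'E'
from h import *
go([.4287,-.2270,.029],YAW); print(ctrl.get_obs()["q"])
E
```

```text
time_s: 1.23
eef_pos: [0.4258, -0.2248, 0.1171]
eef_rot: [-0.002, 0.999, 0.045, -0.003]
wrist_force: [-0.8, -0.1, 0.7]
opening: 0.8
grasp_force: 0.0
t 1.225 shift [0.0032 0.0028 0.0881] rotvec [-0.0043  0.0056 -0.0004]
[-7.32091347e-01  1.18174123e-01  1.93041343e+00 -1.35986112e-03
  1.09999772e+00  7.50014814e-01]
```

```bash
echo '[{"trans":[0, 0.0015, 0.03], "finger_gap":0.8}, {"trans":[0, 0.0015, 0.06], "finger_gap":0.8}, {"trans":[0, 0.0015, 0.091], "finger_gap":0.8}, {"trans":[0, 0.0015, 0.091], "finger_gap":0.8}, {"trans":[0, 0.0015, 0.091], "finger_gap":0.8}, {"trans":[0, 0.0015, 0.091], "finger_gap":0.3}, {"trans":[0, 0.0015, 0.091], "finger_gap":0.3}, {"trans":[0, 0.0015, 0.091], "finger_gap":0.25}, {"trans":[0, 0.0015, 0.091], "finger_gap":0.2}, {"trans":[0, 0.0015, 0.091], "finger_gap":0.2}]' > mv.in && python3 jog.py mv.in
python3 - <<'E'
from h import *
cv2.imwrite("pics/side1.png",optics.camera("side")); cv2.imwrite("pics/top1.png",optics.camera("top"))
go([.4287,-.2270,.029],YAW)
E
```

```text
time_s: 2.48
eef_pos: [0.4296, -0.2283, 0.0305]
eef_rot: [0.001, 0.999, 0.045, 0.001]
wrist_force: [-0.7, 1.9, 7.6]
opening: 0.347
grasp_force: 58.0
t 2.575 shift [-0.0008 -0.0014  0.0014] rotvec [ 0.0026 -0.0014  0.0004]
```

```bash
sed -i 's/MIX=.*;YAW=.*/MIX=np.array([.5517,.0331]);YAW=np.radians(5.2)/' h.py; echo '[{"trans":[0, 0, -0.03], "finger_gap":0.2}, {"trans":[0, 0, -0.08], "finger_gap":0.2}, {"trans":[0, 0, -0.11], "finger_gap":0.2}, {"trans":[0, 0, -0.11], "finger_gap":0.2}, {"trans":[0, 0, -0.11], "finger_gap":0.2}]' > mv.in && python3 jog.py mv.in
python3 - <<'E'
from h import *
print(ctrl.get_obs()["grasp_force"]);p=mix(0,.065,.13);print(p);go(p,YAW)
E
```

```text
time_s: 3.2
eef_pos: [0.4283, -0.2274, 0.1385]
eef_rot: [0.0, 0.999, 0.045, -0.0]
wrist_force: [0.2, 0.5, -0.9]
opening: 0.345
grasp_force: 58.6
58.595550656318665
[0.54580888 0.09783249 0.13      ]
t 3.2 shift [ 0.1462 -0.3133  0.0082] rotvec [ 0.0007  0.0006 -0.0009]
```

```bash
echo '[{"trans":[0.146, -0.313, 0], "finger_gap":0.2}, {"trans":[0.146, -0.313, 0], "finger_gap":0.2}, {"trans":[0.146, -0.313, 0], "finger_gap":0.2}, {"trans":[0.146, -0.313, 0], "finger_gap":0.2}, {"trans":[0.146, -0.313, 0], "finger_gap":0.2}, {"trans":[0.146, -0.313, 0], "finger_gap":0.2}, {"trans":[0.146, -0.313, 0.005], "finger_gap":0.2}, {"trans":[0.146, -0.313, 0.01], "finger_gap":0.2}, {"trans":[0.146, -0.313, 0.01], "finger_gap":0.2}, {"trans":[0.146, -0.313, 0.01], "finger_gap":0.2}]' > mv.in && python3 jog.py mv.in
python3 - <<'E'
from h import *
t=optics.camera("top");s=optics.camera("side"); go(mix(0,.065,.13),YAW)
a=np.zeros((560,800,3),np.uint8); a[:,:400]=cv2.resize(t[170:240,250:300],(400,560),interpolation=cv2.INTER_CUBIC); a[:,400:]=cv2.resize(s[150:220,300:350],(400,560),interpolation=cv2.INTER_CUBIC)
cv2.imwrite("pics/c3.png",a);cv2.imwrite("pics/side2.png",s);cv2.imwrite("pics/top2.png",t)
for n in("top","side"): print(n,proj(n,mix(0,.065,.1)),proj(n,mix(0,.065,.162)),proj(n,mix(0,.065,.075)))
E
```

```text
time_s: 4.45
eef_pos: [0.546, 0.0959, 0.1287]
eef_rot: [0.001, 0.999, 0.044, 0.0]
wrist_force: [-0.1, 0.0, -0.5]
opening: 0.349
grasp_force: 58.8
t 4.55 shift [-0.0004 -0.0017 -0.0009] rotvec [ 0.0017 -0.0007 -0.0022]
top [275.13867145 201.18827941] [272.21887261 196.38365473] [276.22277955 202.97221483]
side [330.42301159 174.56403787] [330.53912359 158.49985941] [330.3778535 180.8116919]
```

View pics/c3.png

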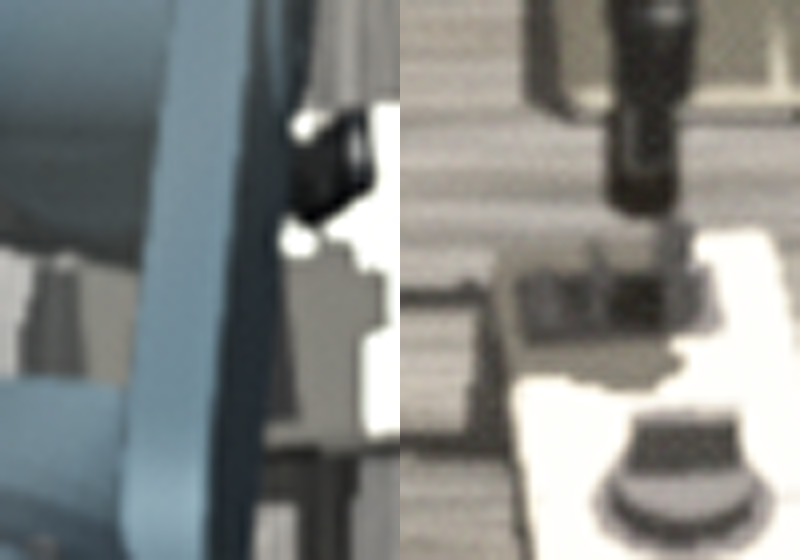

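The side view shows the vial hovering centred at about column 329.9, just above the clip (gap near column 330). The arm blocks the top view. I'll measure the vial's x precisely in the side view and check it against the picture from before the grasp.

```bash
python3 - <<'E'
from h import *
def edges(im,r0,r1,c0,c1,th=100):
    out=[]
    for r in range(r0,r1):
        g=np.interp(np.arange(c0,c1,.05),np.arange(640),im[r].max(1).astype(float)); d=np.where(g<th)[0]
        out.append((c0+d[0]*.05,c0+d[-1]*.05) if len(d) else (0,0))
    return np.array(out)
s0=cv2.imread("pics/side0.png");s2=cv2.imread("pics/side2.png")
e0=edges(s0,261,270,281,302); e2=edges(s2,164,175,320,338)
print(np.round(np.c_[e0,e0.mean(1)],2).tolist());print(np.round(np.c_[e2,e2.mean(1)],2).tolist())
print(proj("side",[.4287,-.2270,.03]),proj("side",mix(0,.065,.1)),proj("side",mix(0,.065,.13)))
# deck left/right edges at seat's y, side view
r=proj("side",mix(0,.065,.045));print("deck",[proj("side",mix(a,.065-.03,.045)) for a in(-.06,.06)], [proj("side",mix(a,-.1,.045)) for a in(-.06,.06)])
for n,rr in(("r",range(186,196)),("r2",range(215,222))):
  for r in rr: 
    w=np.where(s0[r,300:370].min(1)>215)[0]; print(r,300+w[0],300+w[-1],end='; ')
o=ctrl.get_obs(); print(o["eef_pos"])
E
echo '[{"finger_gap":0.2}, {"finger_gap":0.2}]' > mv.in && python3 jog.py mv.in
```

```text
[[286.0, 296.2, 291.1], [286.2, 296.2, 291.2], [286.25, 296.3, 291.27], [286.2, 296.5, 291.35], [286.25, 296.5, 291.38], [286.3, 296.45, 291.38], [286.2, 296.6, 291.4], [285.95, 296.85, 291.4], [285.85, 296.65, 291.25]]
[[320.0, 334.0, 327.0], [324.95, 334.45, 329.7], [325.55, 334.1, 329.83], [325.65, 334.0, 329.82], [325.55, 334.0, 329.78], [325.5, 334.05, 329.78], [325.5, 334.05, 329.78], [325.45, 334.2, 329.82], [325.25, 334.4, 329.82], [325.1, 334.45, 329.78], [325.1, 334.35, 329.72]]
[291.68384916 262.50487941] [330.42301159 174.56403787] [330.47844474 166.8948215 ]
deck [array([313.1610437 , 194.83440039]), array([349.56247783, 192.3404708 ])] [array([317.17103096, 221.73990153]), array([356.26260595, 218.88536939])]
186 312 347; 187 313 348; 188 313 347; 189 313 348; 190 313 348; 191 313 349; 192 313 348; 193 313 349; 194 314 349; 195 314 349; 215 317 354; 216 317 354; 217 317 355; 218 317 355; 219 317 356; 220 317 356; 221 318 355; [0.54632473 0.09616589 0.12910928]
time_s: 4.8
eef_pos: [0.5463, 0.0969, 0.129]
eef_rot: [0.001, 0.999, 0.045, 0.0]
wrist_force: [0.5, 1.4, 0.1]
opening: 0.349
grasp_force: 58.8
```

```bash
echo '[{"trans":[0.001, -0.0003, 0.008], "finger_gap":0.2}, {"trans":[0.001, -0.0003, 0.016], "finger_gap":0.2}, {"trans":[0.001, -0.0003, 0.022], "finger_gap":0.2}, {"trans":[0.001, -0.0003, 0.026], "finger_gap":0.2}, {"trans":[0.001, -0.0003, 0.028], "finger_gap":0.2}, {"trans":[0.001, -0.0003, 0.028], "finger_gap":0.2}, {"trans":[0.001, -0.0003, 0.028], "finger_gap":0.2}]' > mv.in && python3 jog.py mv.in
python3 - <<'E'
from h import *
print(ctrl.get_obs()["torque"]);go(mix(0,.065,.0775),YAW)
E
```

```text
time_s: 5.68
eef_pos: [0.5474, 0.0973, 0.1011]
eef_rot: [0.001, 0.999, 0.045, 0.0]
wrist_force: [0.4, -0.4, -1.3]
opening: 0.346
grasp_force: 58.8
[ 1.33084503e-02 -1.62619666e-02 -6.90211363e-05]
t 5.675 shift [-0.0015 -0.0007  0.0236] rotvec [ 0.0016 -0.0007 -0.001 ]
```

```bash
echo '[{"trans":[0, -0.0003, 0.004], "finger_gap":0.2}, {"trans":[0, -0.0003, 0.008], "finger_gap":0.2}, {"trans":[0, -0.0003, 0.012], "finger_gap":0.2}, {"trans":[0, -0.0003, 0.015], "finger_gap":0.2}, {"trans":[0, -0.0003, 0.015], "finger_gap":0.2}]' > mv.in && python3 jog.py mv.in; echo '[{"trans":[0, 0, 0.003], "finger_gap":0.2}, {"trans":[0, 0, 0.006], "finger_gap":0.2}, {"trans":[0, 0, 0.009], "finger_gap":0.2}, {"trans":[0, 0, 0.009], "finger_gap":0.2}]' > mv.in && python3 jog.py mv.in
```

```text
time_s: 6.3
eef_pos: [0.5474, 0.0975, 0.0855]
eef_rot: [0.001, 0.999, 0.045, 0.0]
wrist_force: [4.1, 0.7, -1.9]
opening: 0.343
grasp_force: 58.9
time_s: 6.8
eef_pos: [0.5479, 0.0977, 0.0776]
eef_rot: [0.001, 0.999, 0.045, 0.001]
wrist_force: [5.7, 0.5, 5.7]
opening: 0.344
grasp_force: 59.0
```

```bash
echo '[{"trans":[0, 0, 0.001], "finger_gap":0.2}, {"trans":[0, 0, 0.002], "finger_gap":0.2}, {"trans":[0, 0, 0.002], "finger_gap":0.2}]' > mv.in && python3 jog.py mv.in
```

```text
time_s: 7.18
eef_pos: [0.5485, 0.0978, 0.0773]
eef_rot: [0.001, 0.999, 0.045, 0.002]
wrist_force: [0.6, 1.4, 17.0]
opening: 0.342
grasp_force: 60.2
```

```bash
echo '[{"finger_gap":0.6}, {"finger_gap":0.7}, {"finger_gap":0.7}, {"trans":[0, 0, -0.03], "finger_gap":0.7}, {"trans":[0, 0, -0.07], "finger_gap":0.7}, {"trans":[0, 0, -0.09], "finger_gap":0.7}, {"trans":[0, 0, -0.09], "finger_gap":0.7}, {"trans":[0, 0, -0.09], "finger_gap":0.7}]' > mv.in && python3 jog.py mv.in
python3 - <<'E'
from h import *
s=optics.camera("side");t=optics.camera("top")
a=np.zeros((560,800,3),np.uint8); a[:,:400]=cv2.resize(t[170:240,250:300],(400,560),interpolation=cv2.INTER_CUBIC); a[:,400:]=cv2.resize(s[150:220,300:350],(400,560),interpolation=cv2.INTER_CUBIC)
cv2.imwrite("pics/c4.png",a); print([proj("side",mix(x,.065,z)).round(1) for x,z in((0,.047),(0,.109))])
go(mix(0,-.065,.16),YAW)
E
```

```text
time_s: 8.18
eef_pos: [0.5461, 0.0977, 0.1634]
eef_rot: [0.001, 0.999, 0.045, -0.001]
wrist_force: [0.7, -1.1, -1.3]
opening: 0.7
grasp_force: 0.0
[array([330.3, 187.7]), array([330.4, 172.3])]
t 8.275 shift [0.     0.1298 0.0032] rotvec [ 0.0012  0.0028 -0.0011]
```

View pics/c4.png

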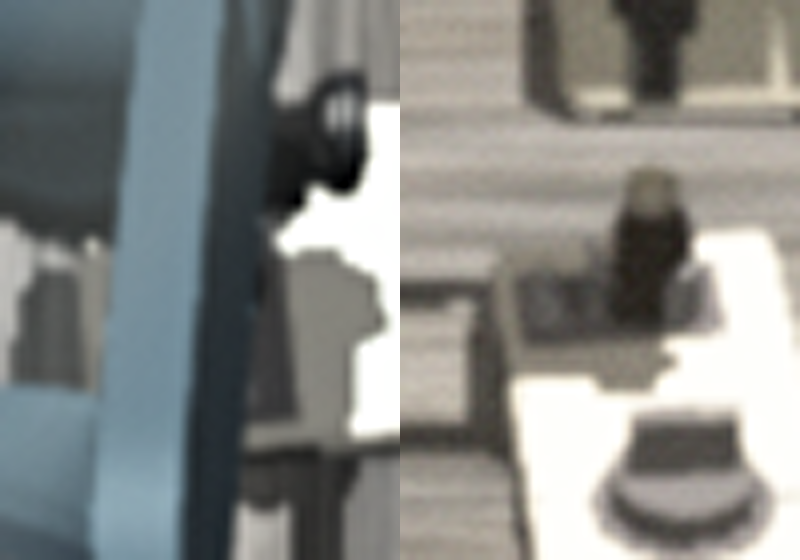

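The side view shows the vial down in the clip, with its cap at about column 331.4 and its lower body at about 330.1. It may lean slightly towards +x, so I'll measure that.

Run:
```python
from h import *
s=optics.camera("side")
for r in range(169,192):
    g=np.interp(np.arange(322,342,.05),np.arange(640),s[r].max(1).astype(float)); 
    for th in(90,):
        d=np.where(g<th)[0]; print(r,(322+d[0]*.05).round(2) if len(d) else 0,(322+d[-1]*.05).round(2) if len(d) else 0, s[r,326:337].max(1).tolist())
```

```text
169 0 0 [183, 181, 179, 182, 180, 174, 175, 181, 179, 183, 178]
170 0 0 [189, 188, 186, 172, 170, 163, 168, 173, 184, 185, 184]
171 0 0 [181, 175, 162, 138, 133, 125, 133, 139, 157, 166, 173]
172 0 0 [161, 154, 133, 114, 114, 115, 110, 108, 127, 146, 155]
173 0 0 [147, 145, 114, 107, 113, 121, 108, 105, 119, 140, 153]
174 0 0 [148, 140, 112, 107, 115, 117, 113, 104, 112, 143, 159]
175 0 0 [161, 142, 105, 103, 111, 111, 113, 104, 100, 133, 152]
176 327.7 334.6 [167, 118, 77, 87, 93, 97, 96, 78, 69, 102, 153]
177 327.0 335.1 [148, 88, 56, 54, 63, 63, 62, 51, 45, 82, 143]
178 326.65 335.45 [125, 70, 38, 38, 48, 46, 44, 40, 36, 62, 118]
179 326.45 335.5 [108, 64, 41, 45, 42, 38, 41, 42, 32, 50, 126]
180 326.4 335.3 [105, 67, 41, 41, 47, 42, 35, 41, 40, 53, 162]
181 326.15 335.3 [95, 61, 40, 38, 40, 43, 43, 35, 41, 55, 162]
182 325.45 335.0 [77, 53, 46, 43, 43, 43, 43, 38, 48, 87, 159]
183 324.35 334.3 [69, 45, 41, 40, 41, 40, 43, 41, 69, 132, 168]
184 322.25 333.9 [63, 48, 42, 41, 43, 44, 37, 56, 93, 146, 141]
185 322.0 333.9 [65, 50, 42, 47, 41, 47, 44, 70, 92, 109, 98]
186 322.0 336.0 [60, 46, 43, 43, 41, 46, 52, 83, 88, 90, 89]
187 322.0 335.2 [48, 41, 44, 43, 43, 38, 54, 81, 90, 89, 93]
188 322.0 334.65 [52, 39, 40, 40, 40, 40, 51, 79, 88, 91, 91]
189 322.0 335.15 [53, 46, 47, 46, 41, 40, 59, 77, 86, 89, 95]
190 322.0 333.9 [64, 61, 60, 54, 53, 49, 56, 80, 91, 98, 118]
191 322.0 332.35 [78, 70, 70, 72, 72, 70, 78, 112, 132, 144, 164]
```

```bash
echo '[{"trans":[0, 0.13, 0], "finger_gap":0.5}, {"trans":[0, 0.13, 0], "finger_gap":0.5}, {"trans":[0, 0.13, 0], "finger_gap":0.5}, {"trans":[0, 0.13, 0.03], "finger_gap":0.5}, {"trans":[0, 0.13, 0.05], "finger_gap":0.5}, {"trans":[0, 0.13, 0.05], "finger_gap":0.5}, {"trans":[0, 0.13, 0.05], "finger_gap":0.5}]' > mv.in && python3 jog.py mv.in
python3 - <<'E'
from h import *
go(mix(0,-.065,.069),YAW); print(ctrl.get_obs()["q"][5])
E
```

```text
time_s: 9.2
eef_pos: [0.5591, -0.0313, 0.1155]
eef_rot: [0.001, 0.999, 0.045, 0.0]
wrist_force: [0.5, 0.6, 0.3]
opening: 0.499
grasp_force: 0.0
t 9.2 shift [-0.0015  0.0001  0.0465] rotvec [ 0.0015 -0.0006 -0.0003]
1.2137413419181946
```

```bash
echo '[{"trans":[-0.0015, 0, 0.02], "finger_gap":0.5}, {"trans":[-0.0015, 0, 0.04], "finger_gap":0.5}, {"trans":[-0.0015, 0, 0.046], "finger_gap":0.5}, {"trans":[-0.0015, 0, 0.046], "finger_gap":0.5}, {"trans":[-0.0015, 0, 0.046], "finger_gap":0.1}, {"trans":[-0.0015, 0, 0.046], "finger_gap":0}, {"trans":[-0.0015, 0, 0.046], "finger_gap":0}, {"trans":[-0.0015, 0, 0.046], "finger_gap":0}, {"trans":[-0.0015, 0, 0.046], "finger_gap":0}]' > mv.in && python3 jog.py mv.in
```

```text
time_s: 10.32
eef_pos: [0.5579, -0.0304, 0.0701]
eef_rot: [-0.0, 0.999, 0.045, 0.001]
wrist_force: [-0.4, 7.4, 3.6]
opening: 0.128
grasp_force: 62.8
```

```bash
echo '[{"trans":[0, 0.0005, 0.004], "finger_gap":0}, {"trans":[0, 0.0005, 0.008], "finger_gap":0}, {"trans":[0, 0.0005, 0.01], "finger_gap":0}, {"trans":[0, 0.0005, 0.01], "finger_gap":0}, {"trans":[0, 0.0005, 0.01], "finger_gap":0}]' > mv.in && python3 jog.py mv.in
```

```text
time_s: 10.95
eef_pos: [0.5581, -0.0305, 0.0614]
eef_rot: [-0.001, 0.999, 0.045, 0.001]
wrist_force: [-4.4, 9.9, 14.4]
opening: 0.127
grasp_force: 64.7
```

```bash
echo '[{"r":[0, 0, 0.1], "finger_gap":0}, {"r":[0, 0, 0.2], "finger_gap":0}, {"r":[0, 0, 0.3], "finger_gap":0}, {"r":[0, 0, 0.4], "finger_gap":0}, {"r":[0, 0, 0.5], "finger_gap":0}, {"r":[0, 0, 0.5], "finger_gap":0}]' > mv.in && python3 jog.py mv.in; python3 -c "
from h import *
o=ctrl.get_obs();print(o['torque'],o['q'][5])"
```

```text
time_s: 11.7
eef_pos: [0.5579, -0.0302, 0.0614]
eef_rot: [-0.001, 0.979, -0.204, 0.001]
wrist_force: [-4.0, 11.3, 15.6]
opening: 0.124
grasp_force: 64.6
[ 1.82849865  0.94265556 -0.00344662] 1.7128123897804874
```

```bash
echo '[{"finger_gap":0.2}, {"finger_gap":0.2}, {"trans":[0, 0, -0.004], "finger_gap":0.2}, {"trans":[0, 0, -0.009], "finger_gap":0.2}, {"trans":[0, 0, -0.009], "finger_gap":0.2}]' > mv.in && python3 jog.py mv.in; echo '[{"r":[0, 0, 0.05], "finger_gap":0.2}, {"r":[0, 0, 0.1], "finger_gap":0.2}, {"r":[0, 0, 0.15], "finger_gap":0.2}, {"r":[0, 0, 0.2], "finger_gap":0.2}, {"r":[0, 0, 0.25], "finger_gap":0.2}, {"r":[0, 0, 0.3], "finger_gap":0.2}]' > mv.in && python3 jog.py mv.in;  python3 -c "
from h import *
o=ctrl.get_obs();print(o['torque'],o['q'][5])"
```

```text
time_s: 12.32
eef_pos: [0.5571, -0.0322, 0.0682]
eef_rot: [0.0, 0.979, -0.204, -0.0]
wrist_force: [1.6, 4.6, 1.0]
opening: 0.199
grasp_force: 2.3
time_s: 13.08
eef_pos: [0.557, -0.0316, 0.0681]
eef_rot: [0.0, 0.937, -0.348, -0.0]
wrist_force: [-0.6, 7.7, 2.7]
opening: 0.199
grasp_force: 3.1
[1.31640672 0.11391656 0.10425497] 2.0131692949973097
```

```bash
echo '[{"trans":[-0.0005, -0.002, 0], "finger_gap":0.2}, {"trans":[-0.0005, -0.002, 0], "finger_gap":0.2}]' > mv.in && python3 jog.py mv.in;  python3 -c "
from h import *
o=ctrl.get_obs();print(o['torque'],o['q'][5])"
```

```text
time_s: 13.32
eef_pos: [0.5585, -0.0314, 0.0683]
eef_rot: [0.001, 0.938, -0.347, 0.001]
wrist_force: [-0.3, 0.2, 0.8]
opening: 0.201
grasp_force: 0.0
[ 0.01364563  0.00258701 -0.01733076] 2.015020402805649
```

```bash
for i in 1 ; do echo '[{"r":[0, 0, 0.04], "finger_gap":0.2}, {"r":[0, 0, 0.08], "finger_gap":0.2}, {"r":[0, 0, 0.12], "finger_gap":0.2}, {"r":[0, 0, 0.12], "finger_gap":0.2}]' > mv.in && python3 jog.py mv.in; done;  python3 -c "
from h import *
o=ctrl.get_obs();print(o['torque'],o['q'][5])"
```

```text
time_s: 13.82
eef_pos: [0.5584, -0.0307, 0.0682]
eef_rot: [0.0, 0.915, -0.403, 0.001]
wrist_force: [-0.3, 4.2, 1.1]
opening: 0.203
grasp_force: 1.6
[ 0.57854759 -0.08941083  0.00179074] 2.134734927986334
```

```bash
echo '[{"r":[0, 0, 0.04], "finger_gap":0.2}, {"r":[0, 0, 0.08], "finger_gap":0.2}, {"r":[0, 0, 0.12], "finger_gap":0.2}, {"r":[0, 0, 0.12], "finger_gap":0.2}]' > mv.in && python3 jog.py mv.in;  python3 -c "
from h import *
o=ctrl.get_obs();print(o['torque'],o['q'][5])"
```

```text
time_s: 14.32
eef_pos: [0.5586, -0.0309, 0.0683]
eef_rot: [0.001, 0.89, -0.457, 0.001]
wrist_force: [0.5, 1.8, 0.4]
opening: 0.199
grasp_force: 0.7
[ 0.22687726 -0.10435629  0.06126872] 2.2542980395947994
```

```bash
echo '[{"r":[0, 0, 0.04], "finger_gap":0.2}, {"r":[0, 0, 0.08], "finger_gap":0.2}, {"r":[0, 0, 0.08], "finger_gap":0.2}]' > mv.in && python3 jog.py mv.in;  python3 -c "
from h import *
o=ctrl.get_obs();print(o['torque'],o['q'][5])"
```

```text
time_s: 14.7
eef_pos: [0.5585, -0.0311, 0.0682]
eef_rot: [0.001, 0.871, -0.492, 0.001]
wrist_force: [0.4, 1.0, 1.3]
opening: 0.206
grasp_force: 0.7
[ 0.20028102 -0.07244164  0.038311  ] 2.3340085867027605
```

```bash
echo '[{"r":[0, 0, 0.04], "finger_gap":0.2}, {"r":[0, 0, 0.08], "finger_gap":0.2}, {"r":[0, 0, 0.08], "finger_gap":0.2}]' > mv.in && python3 jog.py mv.in;  python3 -c "
from h import *
o=ctrl.get_obs();print(o['torque'],o['q'][5])
s=optics.camera('side');cv2.imwrite('pics/c5.png',cv2.resize(s[170:230,305:365],(600,600),interpolation=cv2.INTER_CUBIC))"
```

```text
time_s: 15.08
eef_pos: [0.5587, -0.0306, 0.0682]
eef_rot: [0.0, 0.85, -0.526, 0.001]
wrist_force: [1.5, 4.5, 0.8]
opening: 0.2
grasp_force: 2.1
[ 0.7164488  -0.3352541   0.07083979] 2.4136747631461195
```

View pics/c5.png

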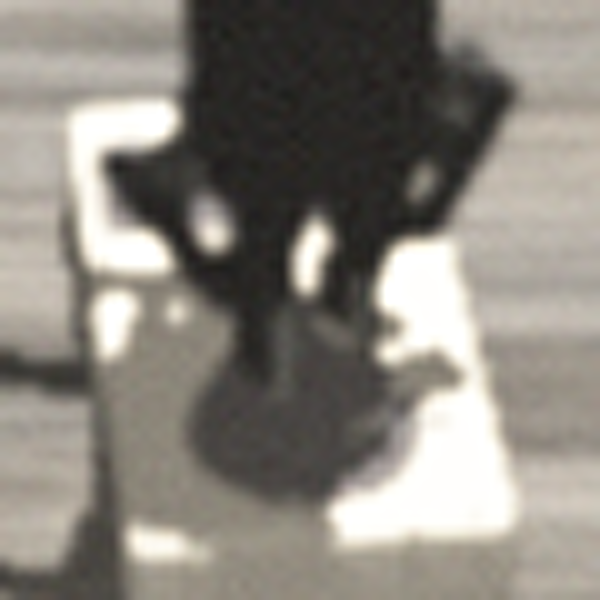

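The side view shows the bar between the fingers, around (310,340) in the crop, but its angle is hard to read there. I'll keep turning and watch the torque.

```bash
echo '[{"trans":[-0.0005, -0.0005, 0], "r":[0, 0, 0.04], "finger_gap":0.2}, {"trans":[-0.0005, -0.0005, 0], "r":[0, 0, 0.08], "finger_gap":0.2}, {"trans":[-0.0005, -0.0005, 0], "r":[0, 0, 0.08], "finger_gap":0.2}]' > mv.in && python3 jog.py mv.in;  python3 -c "
from h import *
o=ctrl.get_obs();print(o['torque'],o['q'][5])"
```

```text
time_s: 15.5
eef_pos: [0.5587, -0.0304, 0.0683]
eef_rot: [0.001, 0.829, -0.56, 0.001]
wrist_force: [1.0, 0.7, 2.0]
opening: 0.199
grasp_force: 14.4
[ 0.21639875 -0.26329657  0.5099718 ] 2.4946908286994303
```

```bash
echo '[{"r":[0, 0, 0.03], "finger_gap":0.2}, {"r":[0, 0, 0.06], "finger_gap":0.2}, {"r":[0, 0, 0.06], "finger_gap":0.2}]' > mv.in && python3 jog.py mv.in;  python3 -c "
from h import *
o=ctrl.get_obs();print(o['torque'],o['q'][5])"
```

```text
time_s: 15.88
eef_pos: [0.5587, -0.0304, 0.0683]
eef_rot: [0.001, 0.811, -0.585, 0.001]
wrist_force: [-0.0, 0.4, 3.7]
opening: 0.201
grasp_force: 28.2
[-0.06357929 -0.23959709  0.90897082] 2.556479427793945
```

The torque climbs to 0.9 N·m, so the knob is locked in its catch. I'll back off, open and lift clear.

```bash
echo '[{"r":[0, 0, -0.1], "finger_gap":0.2}, {"r":[0, 0, -0.16], "finger_gap":0.25}, {"r":[0, 0, -0.16], "finger_gap":0.5}, {"r":[0, 0, -0.16], "finger_gap":0.5}, {"trans":[0, 0, -0.03], "r":[0, 0, -0.16], "finger_gap":0.5}, {"trans":[0, 0, -0.08], "r":[0, 0, -0.16], "finger_gap":0.5}, {"trans":[0, 0, -0.14], "r":[0, 0, -0.16], "finger_gap":0.5}, {"trans":[0, 0, -0.14], "r":[0, 0, -0.16], "finger_gap":0.5}]' > mv.in && python3 jog.py mv.in; echo '[{"trans":[-0.05, 0.06, -0.1], "finger_gap":0.5}, {"trans":[-0.05, 0.06, -0.1], "finger_gap":0.5}, {"trans":[-0.05, 0.12, -0.1], "finger_gap":0.5}, {"trans":[-0.05, 0.12, -0.1], "finger_gap":0.5}, {"trans":[-0.05, 0.12, -0.1], "finger_gap":0.5}]' > mv.in && python3 jog.py mv.in; python3 -c "
from h import *
s=optics.camera('side');t=optics.camera('top');cv2.imwrite('pics/side6.png',s);cv2.imwrite('pics/c6.png',np.hstack([cv2.resize(i,(400,400),interpolation=cv2.INTER_CUBIC) for i in (s[170:230,305:365],t[172:236,282:346])]))"
```

```text
time_s: 16.88
eef_pos: [0.5618, -0.0307, 0.214]
eef_rot: [-0.001, 0.855, -0.519, 0.006]
wrist_force: [1.1, -1.2, -0.2]
opening: 0.501
grasp_force: 0.0
time_s: 17.5
eef_pos: [0.4289, -0.0409, 0.3075]
eef_rot: [0.0, 0.855, -0.519, 0.0]
wrist_force: [0.7, 0.2, -0.3]
opening: 0.503
grasp_force: 0.0
```

View pics/c6.png

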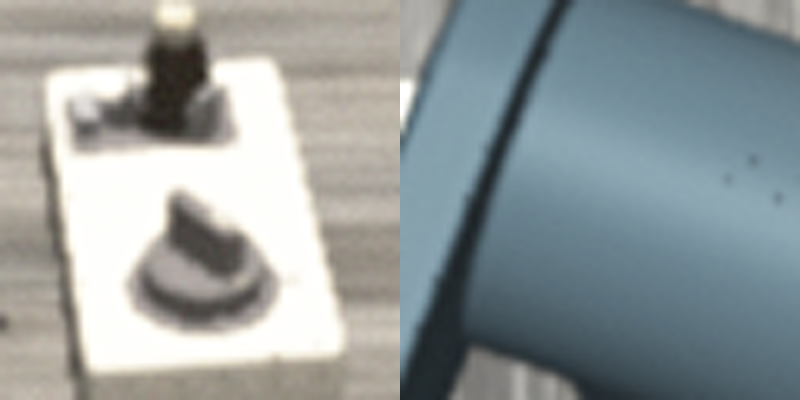

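The side view shows the bar turned about 1 rad clockwise and the vial upright in the clip. I'll compare the skirt height with the first picture to confirm the knob is up.

Run:
```python
from h import *
a=cv2.imread("pics/side0.png");b=cv2.imread("pics/side6.png")
for c in(333,335,337): print(c,"\n",a[205:222,c].max(1).tolist(),"\n",b[205:222,c].max(1).tolist())
for r in (212,214): print(a[r,322:350].max(1).tolist(),"\n",b[r,322:350].max(1).tolist())
print([proj("side",mix(0,-.094,z)).round(2) for z in(.063,.057)])
```

```text
333 
 [82, 86, 82, 90, 123, 168, 176, 177, 164, 129, 88, 78, 81, 119, 173, 240, 255] 
 [76, 72, 79, 98, 136, 165, 177, 178, 165, 129, 85, 75, 84, 119, 174, 239, 255]
335 
 [77, 79, 80, 89, 129, 167, 179, 175, 173, 143, 100, 72, 88, 118, 168, 238, 255] 
 [72, 76, 71, 75, 93, 137, 165, 172, 167, 142, 96, 78, 85, 118, 171, 237, 255]
337 
 [87, 83, 87, 104, 142, 172, 177, 176, 166, 138, 88, 81, 112, 148, 181, 239, 255] 
 [94, 75, 72, 75, 78, 86, 122, 165, 166, 133, 87, 81, 113, 152, 175, 239, 255]
[255, 242, 191, 166, 117, 99, 126, 155, 167, 170, 172, 177, 177, 175, 176, 176, 180, 169, 165, 161, 138, 120, 145, 163, 200, 241, 247, 249] 
 [255, 240, 191, 165, 112, 94, 127, 150, 165, 173, 175, 178, 175, 172, 171, 165, 151, 144, 174, 174, 142, 117, 139, 165, 197, 238, 247, 249]
[255, 253, 223, 170, 141, 101, 83, 86, 90, 100, 117, 129, 140, 143, 144, 138, 129, 113, 100, 91, 84, 105, 151, 176, 216, 255, 255, 255] 
 [255, 253, 221, 170, 134, 101, 74, 77, 90, 101, 114, 129, 140, 142, 144, 133, 124, 109, 96, 85, 79, 102, 156, 170, 214, 255, 255, 255]
[array([336.61, 214.52]), array([336.58, 216.03])]
```

The skirt rim matches the starting height in every row, so the knob is fully up in the catch.

```bash
echo '[{"finger_gap":0.5}, {"finger_gap":0.5}]' > mv.in && python3 jog.py mv.in; python3 -c "
from bench import ctrl, optics
print(ctrl.hand_in())"
```

```text
time_s: 17.85
eef_pos: [0.4292, -0.0406, 0.3075]
eef_rot: [0.001, 0.855, -0.518, -0.0]
wrist_force: [0.2, -0.3, 0.3]
opening: 0.5
grasp_force: 0.0
the job is handed in; nothing more can be done
None
```

The job is handed in at about 18 s: the pictures show the tall vial standing in the clip and the selector knob turned about 1 rad clockwise and sprung fully back up in its run catch, but the hand-in returned no verdict.

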